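# Make up two assay kits in their carriers

### The arm

A 6-joint arm with a two-finger parallel gripper is mounted at the origin on the work surface. World frame = base frame: x ahead of the robot, y to its left, z up, the work surface at z = 0. Lengths are in mm, angles in rad, forces in N, time in s.
With the tool pointing down it reaches from about 275 to 750 mm from the base axis. Payload 10.2 kg.
Tool frame: the origin (TCP) lies midway between the tips of the shut fingers; the grasp point (between the pads) lies 19 mm behind it (ctrl.hold_point_z is the distance from the TCP to the grasp point, in mm); z points along the fingers, y is the direction in which the jaws open and shut (so a half turn about z gives the same grasp; the last joint's range is limited). The gripper opens to 85 mm and grips with 20 to 120 N. Pads are 22 mm wide; open, the fingers measure 114 mm over their backs; the gripper's body (76 mm by 85 mm) begins 54 mm behind the grasp point. The pads swing forward as they close: fully open they stand 13 mm farther back than shut.
Start: joints at [-1.377, 0.313, 1.498, -0, 1.331, -0.223], TCP at [212.527, -480.066, 231.294] pointing down, gripper open.
Joint ranges: [-2.94, 2.94], [-0.97, 2.17], [0.19, 2.56], [-1.23, 4.37], [0.02, 3.11], [-2.88, 2.88]. Speed limits (rad/s): [2.39, 2.39, 3.01, 3.14, 3.14, 3.14].

### API

Orientations are given as a unit quaternion [w, x, y, z].
In Python, from rig import ctrl, capture, get_calibration, ticket, search_frame, outline_of gives the robot as it stands. The module is installed in compiled form; this text tells all that it offers.
- The arm moves only by the tool servo_tool, never from a script. Its argument "motion" is a list of rows, each an object with "dr": the turn, a rotation vector about the tool's x, y, z in units of 10 degrees (1.0 is 10 degrees), a list of three; "delta_pos": the shift along the tool's x, y, z in units of 50 mm (1.0 is 50 mm), a list of three; "hand": the opening, from 0 (shut) to 1 (fully open). In form: [{"dr": [ax, ay, az], "delta_pos": [x, y, z], "hand": hand}, ...]. A call has 1 to 20 rows; each row shifts and turns the pose as measured when the row begins, along the tool's axes as they then stand; what a row does not reach is not made up. A row lasts 1/8 s, in which the tool goes at most 62.5 mm and 10.7 degrees, less where a joint would pass 70% of its speed; a pose out of reach is approached as far as the arm can. A call is refused whole if a number of a shift passes 1 or a number of a turn 1, either way. A call with a gripper value outside its range is refused whole. The fingers move at their own pace and stop on an object; "squeeze" is the grip in N (left out, the last holds). Time passes only in rows, so rows that do not move let the fingers close. It gives the time, the measured TCP pose, the force and the opening at its end, in the units of the state.
- ctrl.sense(): the state, without advancing time (a new reading comes with each control period).
- capture(name): name is "side" or "top"; returns (picture, depth): 384x512x3 uint8, red, green, blue; 384x512 float32, mm along the optical axis (not along the pixel's ray), 0 where there is no reading.
- get_calibration(name): a dict with "camera_matrix" (3x3 intrinsics, pixels), "T" (4x4, takes a point from camera to world coordinates). Camera axes: x right, y down, z forward; pixel columns grow to the right and rows downward; lengths in mm; the calibration is good to about 2 mm. A picture is of the moment at which its call begins. get_calibration takes no time and is no camera call.
- ticket.finish_job(): hands the job in, once; it reports no verdict.
Trained networks look in the newest picture that a camera, given by its name, has taken for a name from the list of things; names that differ only in an ending like _2 or _b are one class to them, and where a whole thing is asked for, a point or a joint stands for the part that bears it (a point fixed in the world has none). Each returns a list of dicts, best first, with "score" (0 to 1); they miss things now and then, are a little off and sometimes report something else, mostly with a low value. They report only what shows in the picture. A call takes as long as a camera call. They do not tell look-alikes from the thing itself.
- search_frame(camera, label): "bbox" ([left, top, right, bottom] in pixels, round what is visible of it).
- outline_of(camera, label): "pixels" (384x512 bool, what is visible of it) and "bbox" ([left, top, right, bottom] in pixels, round what is visible of it).
The state is a dict: "time_s": time; "joints": joint angles; "dq": joint speeds; "tau": joint torques, N m; "eef_pos": TCP position; "ee_rot": TCP orientation; "force": force on the tool from outside, world axes, zero at the start; "wrist_torque": the same for the moment, N m; "grip_width": opening from 0.0 (shut) to 1.0 (fully open).
Only numpy, scipy, OpenCV 4.12 (cv2) and the standard library are available. Lean on these libraries where they do the work, as an engineer would, in place of code of your own. Each camera call takes 0.05 s, during which the arm holds its last target.

### The job

Make up the two test kits from the bottles, vials and jars in the middle of the bench, standing each item upright on the floor of its own compartment. Blue carrier, counting from its handle end: the brown bottle with the black cap, then the red-capped vial, then the purple-lidded jar; grey carrier: the green-capped bottle next to the handle and the yellow-capped vial in the compartment farthest from the handle, on either side of the white-lidded jar that is already there. Leave that jar, the white-capped brown bottle and the blue-capped vial standing where they are.

Things in the scene. Friction and masses are not known exactly. Their poses are not given: they have to be found in the camera images.
- blue_carrier: Blue kit carrier, fixed. Tray 190 x 66 mm with a row of three 58 x 58 mm open compartments, black spot at each centre; walls 4 mm thick, tops 16 mm and floors 5 mm above the bench. Loop handle, 30 mm high, at one end. Origin: bench level, centre of middle compartment. x runs along the row away from the handle: handle x = -132 mm; compartments x = -62 (by the handle), 0, +62; y = 0. z up.
- grey_carrier: Grey metal kit carrier, fixed. Tray 190 x 66 mm with a row of three 58 x 58 mm open compartments, black spot at each centre; walls 4 mm thick, tops 16 mm and floors 5 mm above the bench. Loop handle, 30 mm high, at one end. Origin: bench level, centre of middle compartment. x runs along the row away from the handle: handle x = -132 mm; compartments x = -62 (by the handle), 0, +62; y = 0. z up.
- black_cap_bottle: Amber-brown bottle with a BLACK cap: round bottle, 34 mm diameter for its lower 50 mm, then a shoulder and a screw cap 26 mm in diameter (27 mm at its lower edge); 76 mm tall, 0.07 kg, standing upright. Origin at the centre of its underside, z up.
- green_cap_bottle: Milky white bottle with a GREEN cap: round bottle, 34 mm diameter for its lower 50 mm, then a shoulder and a screw cap 26 mm in diameter (27 mm at its lower edge); 76 mm tall, 0.07 kg, standing upright. Origin at the centre of its underside, z up.
- red_vial: Vial with a RED cap: round, milky white body with a cap of the same width, 28 mm diameter (29 mm at the cap's lower edge), 62 mm tall (cap from 46 mm up), 0.03 kg, standing upright. Origin at the centre of its underside, z up.
- yellow_vial: Vial with a YELLOW cap: round, milky white body with a cap of the same width, 28 mm diameter (29 mm at the cap's lower edge), 62 mm tall (cap from 46 mm up), 0.03 kg, standing upright. Origin at the centre of its underside, z up.
- purple_jar: Jar with a PURPLE lid: round squat jar, milky white, 38 mm diameter (39 mm at the lid's lower edge), 52 mm tall (lid from 36 mm up), 0.06 kg, standing upright. Origin at the centre of its underside, z up.
- white_jar: Jar with a WHITE lid, standing in the middle compartment of the grey carrier, already in place: round squat jar, milky white, 38 mm diameter (39 mm at the lid's lower edge), 52 mm tall (lid from 36 mm up), 0.06 kg, standing upright. Origin at the centre of its underside, z up. Not part of the job: stays where it is.
- white_cap_bottle: Amber-brown bottle with a WHITE cap: round bottle, 34 mm diameter for its lower 50 mm, then a shoulder and a screw cap 26 mm in diameter (27 mm at its lower edge); 76 mm tall, 0.07 kg, standing upright. Origin at the centre of its underside, z up. Not part of the job: stays where it is.
- blue_vial: Vial with a BLUE cap: round, milky white body with a cap of the same width, 28 mm diameter (29 mm at the cap's lower edge), 62 mm tall (cap from 46 mm up), 0.03 kg, standing upright. Origin at the centre of its underside, z up. Not part of the job: stays where it is.
Mind the look-alikes: they are no part of the job. What is shaped like the blue_vial but turquoise is not meant.

How it is judged (in metres and radians):
At the end, for the whole second after the job is handed in: All five stand released, at rest and upright (0.1 rad) on the floors of their named compartments, within 18 mm of the centre both ways and 4 mm in height; white jar likewise still mid grey carrier; white-capped bottle and blue vial upright within 30 mm of their start (x of black_cap_bottle in the frame of blue_carrier between -0.08 and -0.044 m and y of black_cap_bottle in the frame of blue_carrier between -0.018 and 0.018 m and z of black_cap_bottle in the frame of blue_carrier between 0.001 and 0.009 m and angle between each of black_cap_bottle, red_vial, purple_jar, green_cap_bottle, white_jar, yellow_vial, white_cap_bottle, blue_vial's own z axis and vertical below 0.1 rad and linear speed of each of black_cap_bottle, red_vial, purple_jar, green_cap_bottle, white_jar, yellow_vial, white_cap_bottle, blue_vial below 0.02 m/s and contact force between each of black_cap_bottle, red_vial, purple_jar, green_cap_bottle, white_jar, yellow_vial and the fingers below 0.05 N and x of red_vial in the frame of blue_carrier between -0.018 and 0.018 m and y of red_vial in the frame of blue_carrier between -0.018 and 0.018 m and z of red_vial in the frame of blue_carrier between 0.001 and 0.009 m and x of purple_jar in the frame of blue_carrier between 0.044 and 0.08 m and y of purple_jar in the frame of blue_carrier between -0.018 and 0.018 m and z of purple_jar in the frame of blue_carrier between 0.001 and 0.009 m and x of green_cap_bottle in the frame of grey_carrier between -0.08 and -0.044 m and y of green_cap_bottle in the frame of grey_carrier between -0.018 and 0.018 m and z of green_cap_bottle in the frame of grey_carrier between 0.001 and 0.009 m and x of white_jar in the frame of grey_carrier between -0.018 and 0.018 m and y of white_jar in the frame of grey_carrier between -0.018 and 0.018 m and z of white_jar in the frame of grey_carrier between 0.001 and 0.009 m and x of yellow_vial in the frame of grey_carrier between 0.044 and 0.08 m and y of yellow_vial in the frame of grey_carrier between -0.018 and 0.018 m and z of yellow_vial in the frame of grey_carrier between 0.001 and 0.009 m and distance of each of white_cap_bottle, blue_vial from where it was at the start of the episode below 0.03 m); the robot touches nothing.
It fails at once if the white-capped bottle is moved or tipped (distance of white_cap_bottle from where it was at the start of the episode above 0.03 m or angle between white_cap_bottle's own z axis and vertical above 0.3 rad).
It fails at once if the blue-capped vial is moved or tipped (distance of blue_vial from where it was at the start of the episode above 0.03 m or angle between blue_vial's own z axis and vertical above 0.3 rad).
It fails at once if the white-lidded jar is moved or tipped (distance of white_jar from where it was at the start of the episode above 0.03 m or angle between white_jar's own z axis and vertical above 0.3 rad).
It also fails if it takes over 138 s, if anything falls off the work surface, if the arm or the gripper's body presses on something with over 40 N, if the wrist force passes 120 N, or if a joint passes its speed limit or range.

## Working session

There is one attempt and no reset: what is moved stays moved. The work goes in short steps, Python scripts to look and compute and a tool call to move; the robot and the scene stay as the last step left them, time stands still between calls to the robot, and variables do not carry over. Pictures are saved under pics/ and viewed, and the job is handed in when it is done.

Besides the shell and the picture viewer there is one more tool, called after "Request:" by a JSON object that holds its "api" and its "payload", one argument or row to a line. servo_tool: Moves the arm, as the interface text tells. Its arguments: {"type":"object","properties":{"motion":{"type":"array"},"squeeze":{"type":"number"}},"required":["motion"]}

```bash
mkdir -p pics; cat > h.py <<'E'
import numpy as np, cv2
from rig import ctrl, capture, get_calibration, ticket, search_frame, outline_of
def save(n,im,s=None):
    if s: im=cv2.resize(im,None,fx=s,fy=s,interpolation=cv2.INTER_CUBIC)
    cv2.imwrite('pics/'+n+'.png',im[:,:,::-1])
def world(cam,d):
    c=get_calibration(cam);K=np.array(c['camera_matrix']);T=np.array(c['T'])
    v,u=np.mgrid[0:d.shape[0],0:d.shape[1]]
    P=np.stack([(u-K[0,2])/K[0,0]*d,(v-K[1,2])/K[1,1]*d,d],-1)
    return P@T[:3,:3].T+T[:3,3]
E
python3 - <<'E'
from h import *
for n in('top','side'):
    im,d=capture(n);save(n+'0',im,1.5);np.save(n+'_d.npy',d);np.save(n+'_i.npy',im)
    print(n,get_calibration(n))
print(ctrl.sense(),ctrl.hold_point_z)
E
```

```text
top {'camera_matrix': array([[399.95211159,   0.        , 251.87085074],
       [  0.        , 399.95211159, 192.81844663],
       [  0.        ,   0.        ,   1.        ]]), 'T': array([[-2.51759754e-02, -9.94363093e-01,  1.02996166e-01,
         4.90063908e+02],
       [-9.99403436e-01,  2.74715688e-02,  2.09304664e-02,
        -6.33102781e+00],
       [-2.36419495e-02, -1.02407778e-01, -9.94461515e-01,
         9.11158455e+02],
       [ 0.00000000e+00,  0.00000000e+00,  0.00000000e+00,
         1.00000000e+00]])}
side {'camera_matrix': array([[348.0726801 ,   0.        , 260.02755205],
       [  0.        , 348.0726801 , 194.66559124],
       [  0.        ,   0.        ,   1.        ]]), 'T': array([[ 8.24937792e-01, -3.82489053e-01,  4.16148728e-01,
         3.16388644e+02],
       [-5.65223457e-01, -5.57862578e-01,  6.07710283e-01,
        -3.87383548e+02],
       [-2.88728373e-04, -7.36540202e-01, -6.76393708e-01,
         4.74949368e+02],
       [ 0.00000000e+00,  0.00000000e+00,  0.00000000e+00,
         1.00000000e+00]])}
{'time_s': 0.1, 'joints': array([-1.37739993e+00,  3.13408729e-01,  1.49833643e+00,  1.64594119e-05,
        1.33101233e+00, -2.23430409e-01]), 'dq': array([ 8.52976986e-04, -1.08064334e-03, -3.14536500e-03,  5.01788403e-04,
        4.18312476e-04, -5.34785157e-05]), 'tau': array([ 2.18024761e-03, -4.12898791e+01, -2.60142946e+01, -1.49549496e-04,
        3.05881207e-03, -8.93404817e-07]), 'eef_pos': array([ 212.4863293 , -479.83461751,  230.79408325]), 'ee_rot': array([-5.82233725e-04,  9.78360664e-01,  2.06905947e-01,  1.67380733e-05]), 'force': array([-0.08274883,  0.9442568 ,  0.88558199]), 'wrist_torque': array([ 0.00685881, -0.02557641, -0.0123613 ]), 'grip_width': 0.9999819832133546} 18.700000000000003
```

View pics/top0.png

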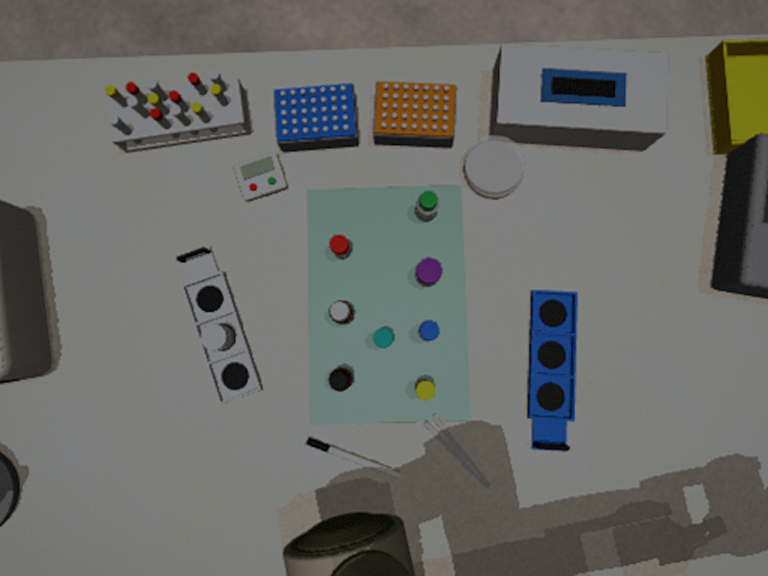

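View pics/side0.png

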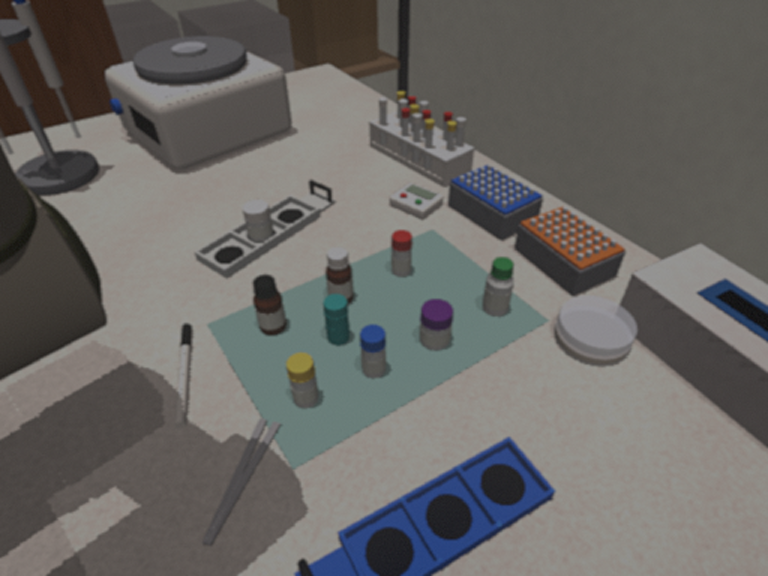

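The top picture shows the candidates below (pixels in the 768x576 view):
- **Brown bottles:** black cap at (340,379) is the one wanted. White cap at (341,311) stays.
- **Vials:** red at (339,245) and yellow at (426,389) are wanted. Blue at (429,330) stays, and turquoise at (384,337) is a look-alike. The rack tubes at (110-220,75-120) are not part of the job.
- **Others:** purple jar at (429,271), green bottle at (428,203).
- **Carriers:** the blue handle is at the bottom (550,440), so its compartments from the handle are (550,396), (551,354) and (553,313). The grey handle is at the top (195,255), so its handle compartment is (210,298) and its far one is (235,376).

```bash
python3 - <<'E'
from h import *
im=np.load('top_i.npy');d=np.load('top_d.npy');W=world('top',d)
c=lambda x,y:(int(x/1.5),int(y/1.5))
pts=dict(black=(340,379,76,13),white=(341,311,76,13),red=(339,245,62,14),yellow=(426,389,62,14),blue=(429,330,62,14),turq=(384,337,62,14),purple=(429,271,52,19),green=(428,203,76,13),wjar=(217,337,57,19))
for n,(x,y,h,r) in pts.items():
    u,v=c(x,y);s=W[v-22:v+23,u-22:u+23].reshape(-1,3)
    s=s[(abs(s[:,2]-h)<7)]
    (a,b),R=cv2.minEnclosingCircle(s[:,:2].astype(np.float32))
    print(n,'ctr',round(a,1),round(b,1),'R',round(R,1),'mean',s.mean(0).round(1),len(s))
for n,(x,y) in dict(b1=(550,396),b2=(551,354),b3=(553,313),g1=(210,298),g3=(235,376)).items():
    u,v=c(x,y);g=im.sum(2)[v-14:v+15,u-14:u+15]<110
    g=cv2.connectedComponentsWithStats(g.astype(np.uint8))
    k=1+np.argmax(g[2][1:,4]);m=g[1]==k
    s=W[v-14:v+15,u-14:u+15][m]; print(n,np.median(s,0).round(1),s.mean(0).round(1),m.sum(), (s[:,:2].max(0)-s[:,:2].min(0)).round(0))
print(search_frame('top','grey_carrier')[:2],search_frame('top','blue_carrier')[:2],search_frame('top','green_cap_bottle')[:3],search_frame('top','black_cap_bottle')[:3])
save('crop',im[110:290,190:330],4)
E
```

```text
black ctr 453.1 70.4 R 12.8 mean [453.1  70.3  75.3] 123
white ctr 549.4 67.5 R 12.7 mean [549.4  67.3  75.3] 119
red ctr 647.4 67.6 R 13.9 mean [646.8  67.4  61.5] 132
yellow ctr 435.5 -50.5 R 13.8 mean [435.5 -50.1  61.2] 136
blue ctr 518.9 -58.4 R 13.7 mean [518.8 -58.6  61.4] 131
turq ctr 510.4 7.6 R 13.7 mean [510.3   7.1  61.5] 127
purple ctr 605.7 -61.2 R 18.6 mean [605.4 -61.1  51.6] 233
green ctr 704.7 -62.2 R 13.1 mean [703.9 -61.9  75.1] 118
wjar ctr 517.1 250.1 R 19.5 mean [518.  249.5  56.3] 247
b1 [ 417.7 -238.6    5.1] [ 417.7 -238.4    5. ] 264 [40. 38.]
b2 [ 479.3 -243.4    5.3] [ 479.  -242.3    8.8] 260 [ 38. 257.]
b3 [ 541.2 -248.5    5. ] [ 540.9 -246.7   12.2] 254 [ 70. 262.]
g1 [576.8 270.9   5.4] [576.9 270.3   5.3] 229 [37. 40.]
g3 [459.8 231.9   5. ] [460.  226.6  23.8] 241 [ 50. 257.]
[{'bbox': [275.4, 251.3, 290.5, 266.5], 'score': 0.73}, {'bbox': [121.0, 166.3, 174.2, 270.2], 'score': 0.72}] [{'bbox': [348.8, 191.0, 385.1, 302.1], 'score': 0.91}, {'bbox': [276.7, 171.9, 295.8, 188.7], 'score': 0.56}] [{'bbox': [275.6, 125.5, 289.5, 150.1], 'score': 0.79}, {'bbox': [277.3, 253.5, 287.2, 265.0], 'score': 0.61}] [{'bbox': [217.3, 246.0, 238.7, 260.2], 'score': 0.57}]
```

View pics/crop.png

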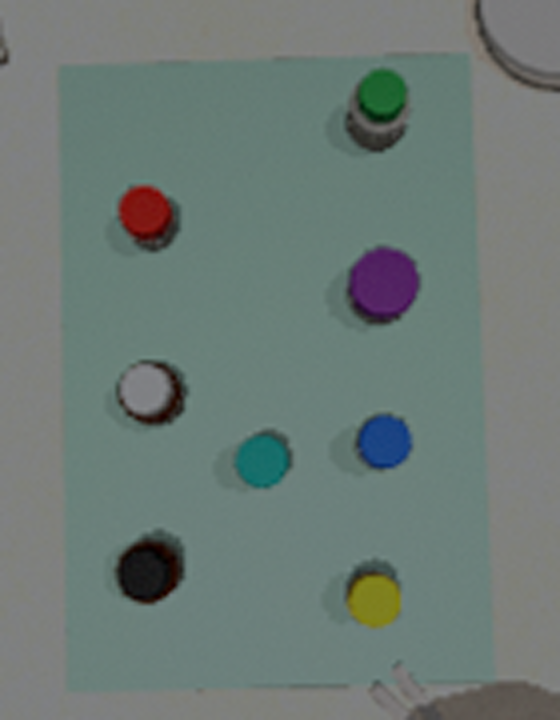

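The crop confirms the choices. The measured cap radii and heights match the sizes given, and the spots are 62 mm apart. For every placing I'll put the jaws across the row of compartments.

```bash
cat > go.py <<'E'
from h import *
import sys
from scipy.spatial.transform import Rotation as Ro
a=[float(x) for x in sys.argv[1:]]  # x y z yawdeg
s=ctrl.sense();q=np.array(s['ee_rot']);R=Ro.from_quat(q[[1,2,3,0]])
M=R.as_matrix();yaw=np.degrees(np.arctan2(M[1,0],M[0,0]))
y=np.radians(a[3]);Rt=np.array([[np.cos(y),np.sin(y),0],[np.sin(y),-np.cos(y),0],[0,0,-1]])
D=np.array(a[:3])-s['eef_pos']
print('t',s['time_s'],'pos',s['eef_pos'].round(1),'yaw',yaw.round(2),'tilt',np.degrees(np.arccos(-M[2,2])).round(2),'grip',round(s['grip_width'],3),'F',s['force'].round(1))
print('turn units',((R.inv()*Ro.from_matrix(Rt)).as_rotvec(degrees=True)/10).round(3),'delta now-axes',(M.T@D/50).round(3),'after-turn axes',(Rt.T@D/50).round(3))
E
python3 go.py 453.1 70.4 150 -4.6
```

```text
t 0.3 pos [ 212.5 -480.   231.1] yaw 23.88 tilt 0.03 grip 1.0 F [-0.7  0.1 -0.1]
turn units [-0.003  0.     2.848] delta now-axes [ 8.856 -8.116  1.626] after-turn axes [  3.913 -11.358   1.622]
```

Request:
{"api": "servo_tool", "payload": {
  "motion": [
    {"dr": [0, 0, 0.95], "delta_pos": [0, 0, 0], "hand": 1},
    {"dr": [0, 0, 0.95], "delta_pos": [0, 0, 0], "hand": 1},
    {"dr": [0, 0, 0.95], "delta_pos": [0, 0, 0], "hand": 1},
    {"dr": [0, 0, 0], "delta_pos": [0.32, -0.95, 0], "hand": 1},
    {"dr": [0, 0, 0], "delta_pos": [0.32, -0.95, 0], "hand": 1},
    {"dr": [0, 0, 0], "delta_pos": [0.32, -0.95, 0], "hand": 1},
    {"dr": [0, 0, 0], "delta_pos": [0.32, -0.95, 0], "hand": 1},
    {"dr": [0, 0, 0], "delta_pos": [0.32, -0.95, 0], "hand": 1},
    {"dr": [0, 0, 0], "delta_pos": [0.32, -0.95, 0], "hand": 1},
    {"dr": [0, 0, 0], "delta_pos": [0.32, -0.95, 0], "hand": 1},
    {"dr": [0, 0, 0], "delta_pos": [0.32, -0.95, 0], "hand": 1},
    {"dr": [0, 0, 0], "delta_pos": [0.32, -0.95, 0], "hand": 1},
    {"dr": [0, 0, 0], "delta_pos": [0.32, -0.95, 0], "hand": 1},
    {"dr": [0, 0, 0], "delta_pos": [0.32, -0.95, 0], "hand": 1},
    {"dr": [0, 0, 0], "delta_pos": [0.32, -0.95, 0], "hand": 1}
  ],
  "squeeze": 50
}}

```text
time_s: 2.17
eef_pos: [465.6, 83.9, 231.8]
ee_rot: [0.0, 0.999, -0.052, 0.002]
force: [0.0, -1.9, -0.5]
grip_width: 0.996
```

```bash
python3 go.py 453.1 70.4 120 -4.6
```

```text
t 2.175 pos [465.6  83.9 231.8] yaw -5.95 tilt 0.22 grip 0.996 F [ 0.  -1.9 -0.5]
turn units [ 0.002 -0.022 -0.135] delta now-axes [-0.23   0.293  2.236] after-turn axes [-0.228  0.288  2.237]
```

Request:
{"api": "servo_tool", "payload": {
  "motion": [
    {"dr": [0, 0, 0], "delta_pos": [0, 0, 0], "hand": 1},
    {"dr": [0, 0, -0.13], "delta_pos": [-0.2, 0.25, 0.7], "hand": 1},
    {"dr": [0, 0, 0], "delta_pos": [0, 0, 0.7], "hand": 1},
    {"dr": [0, 0, 0], "delta_pos": [0, 0, 0.7], "hand": 1},
    {"dr": [0, 0, 0], "delta_pos": [0, 0, 0], "hand": 1},
    {"dr": [0, 0, 0], "delta_pos": [0, 0, 0], "hand": 1}
  ]
}}

```text
time_s: 2.92
eef_pos: [455.0, 71.8, 125.8]
ee_rot: [0.001, 0.999, -0.039, 0.003]
force: [-0.2, -0.2, 0.0]
grip_width: 1.003
```

```bash
python3 go.py 453.1 70.4 15 -4.6
```

```text
t 2.925 pos [455.   71.8 125.8] yaw -4.45 tilt 0.38 grip 1.003 F [-0.2 -0.2  0. ]
turn units [ 0.007 -0.037  0.015] delta now-axes [-0.05   0.028  2.215] after-turn axes [-0.036  0.03   2.215]
```

Request:
{"api": "servo_tool", "payload": {
  "motion": [
    {"dr": [0, -0.03, 0], "delta_pos": [-0.05, 0.03, 0.4], "hand": 1},
    {"dr": [0, 0, 0], "delta_pos": [0, 0, 0.5], "hand": 1},
    {"dr": [0, 0, 0], "delta_pos": [0, 0, 0.5], "hand": 1},
    {"dr": [0, 0, 0], "delta_pos": [0, 0, 0.4], "hand": 1},
    {"dr": [0, 0, 0], "delta_pos": [0, 0, 0.2], "hand": 1},
    {"dr": [0, 0, 0], "delta_pos": [0, 0, 0.1], "hand": 1},
    {"dr": [0, 0, 0], "delta_pos": [0, 0, 0], "hand": 1},
    {"dr": [0, 0, 0], "delta_pos": [0, 0, 0], "hand": 1}
  ]
}}

```text
time_s: 3.92
eef_pos: [460.2, 68.4, 28.0]
ee_rot: [0.001, 0.999, -0.039, 0.01]
force: [-0.4, -0.3, -0.5]
grip_width: 0.999
```

```bash
python3 go.py 453.1 70.4 15 -4.6
```

```text
t 3.925 pos [460.2  68.4  28. ] yaw -4.49 tilt 1.18 grip 0.999 F [-0.4 -0.3 -0.5]
turn units [ 0.011 -0.118  0.011] delta now-axes [-0.15  -0.03   0.258] after-turn axes [-0.145 -0.029  0.261]
```

Request:
{"api": "servo_tool", "payload": {
  "motion": [
    {"dr": [0, -0.12, 0], "delta_pos": [-0.15, -0.03, 0.13], "hand": 1},
    {"dr": [0, 0, 0], "delta_pos": [0, 0, 0.13], "hand": 1},
    {"dr": [0, 0, 0], "delta_pos": [0, 0, 0], "hand": 1},
    {"dr": [0, 0, 0], "delta_pos": [0, 0, 0], "hand": 1}
  ]
}}

```text
time_s: 4.42
eef_pos: [452.6, 70.6, 14.4]
ee_rot: [0.001, 0.999, -0.039, -0.001]
force: [0.0, 0.3, 0.0]
grip_width: 0.999
```

```bash
python3 go.py 453.1 70.4 15 -4.6
```

```text
t 4.425 pos [452.6  70.6  14.4] yaw -4.48 tilt 0.14 grip 0.999 F [0.  0.3 0. ]
turn units [0.011 0.008 0.012] delta now-axes [ 0.011  0.003 -0.012] after-turn axes [ 0.011  0.003 -0.012]
```

Well centred on the bottle. Close the fingers.

Request:
{"api": "servo_tool", "payload": {
  "motion": [
    {"dr": [0, 0, 0], "delta_pos": [0, 0, 0], "hand": 0},
    {"dr": [0, 0, 0], "delta_pos": [0, 0, 0], "hand": 0},
    {"dr": [0, 0, 0], "delta_pos": [0, 0, 0], "hand": 0},
    {"dr": [0, 0, 0], "delta_pos": [0, 0, 0], "hand": 0},
    {"dr": [0, 0, 0], "delta_pos": [0, 0, 0], "hand": 0},
    {"dr": [0, 0, 0], "delta_pos": [0, 0, 0], "hand": 0}
  ]
}}

```text
time_s: 5.18
eef_pos: [452.9, 70.6, 14.8]
ee_rot: [0.001, 0.999, -0.039, -0.0]
force: [-0.8, -0.1, 1.0]
grip_width: 0.383
```

```bash
python3 go.py 453.1 70.4 15 -4.6
```

```text
t 5.175 pos [452.9  70.6  14.8] yaw -4.48 tilt 0.12 grip 0.383 F [-0.8 -0.1  1. ]
turn units [0.011 0.003 0.012] delta now-axes [ 0.005  0.003 -0.004] after-turn axes [ 0.005  0.003 -0.004]
```

Request:
{"api": "servo_tool", "payload": {
  "motion": [
    {"dr": [0, 0, 0], "delta_pos": [0, 0, -0.3], "hand": 0},
    {"dr": [0, 0, 0], "delta_pos": [0, 0, -0.5], "hand": 0},
    {"dr": [0, 0, 0], "delta_pos": [0, 0, -0.6], "hand": 0},
    {"dr": [0, 0, 0], "delta_pos": [0, 0, -0.6], "hand": 0},
    {"dr": [0, 0, 0], "delta_pos": [0, 0, -0.4], "hand": 0},
    {"dr": [0, 0, 0], "delta_pos": [0, 0.2, -0.2], "hand": 0},
    {"dr": [0, 0, 0], "delta_pos": [0, 0.5, 0], "hand": 0},
    {"dr": [0, 0, 0], "delta_pos": [-0.05, 0.8, 0], "hand": 0},
    {"dr": [0, 0, 0], "delta_pos": [-0.05, 0.9, 0], "hand": 0},
    {"dr": [0, 0, 0], "delta_pos": [-0.05, 0.9, 0], "hand": 0},
    {"dr": [0, 0, 0], "delta_pos": [-0.05, 0.9, 0], "hand": 0},
    {"dr": [0, 0, 0], "delta_pos": [0, 0.8, 0], "hand": 0},
    {"dr": [0, 0, 0], "delta_pos": [0, 0.5, 0], "hand": 0},
    {"dr": [0, 0, 0], "delta_pos": [0, 0.3, 0], "hand": 0},
    {"dr": [0, 0, 0], "delta_pos": [0, 0, 0], "hand": 0}
  ]
}}

```text
time_s: 7.05
eef_pos: [415.3, -229.7, 154.5]
ee_rot: [0.001, 0.999, -0.039, -0.0]
force: [0.2, 0.4, -1.3]
grip_width: 0.384
```

```bash
python3 go.py 417.7 -238.6 22 -4.6
```

```text
t 7.05 pos [ 415.3 -229.7  154.5] yaw -4.52 tilt 0.08 grip 0.384 F [ 0.2  0.4 -1.3]
turn units [0.008 0.003 0.008] delta now-axes [0.063 0.169 2.65 ] after-turn axes [0.061 0.173 2.65 ]
```

Request:
{"api": "servo_tool", "payload": {
  "motion": [
    {"dr": [0, 0, 0], "delta_pos": [0.06, 0.17, 0.3], "hand": 0},
    {"dr": [0, 0, 0], "delta_pos": [0, 0, 0.5], "hand": 0},
    {"dr": [0, 0, 0], "delta_pos": [0, 0, 0.5], "hand": 0},
    {"dr": [0, 0, 0], "delta_pos": [0, 0, 0.5], "hand": 0},
    {"dr": [0, 0, 0], "delta_pos": [0, 0, 0.2], "hand": 0},
    {"dr": [0, 0, 0], "delta_pos": [0, 0, 0], "hand": 0},
    {"dr": [0, 0, 0], "delta_pos": [0, 0, 0], "hand": 0}
  ]
}}

```text
time_s: 7.92
eef_pos: [418.4, -235.7, 48.7]
ee_rot: [-0.0, 0.999, -0.037, -0.001]
force: [-0.2, 0.1, 0.1]
grip_width: 0.39
```

```bash
python3 go.py 417.7 -238.6 21 -4.6
```

```text
t 7.925 pos [ 418.4 -235.7   48.7] yaw -4.19 tilt 0.1 grip 0.39 F [-0.2  0.1  0.1]
turn units [-0.     0.01   0.041] delta now-axes [-0.01   0.059  0.554] after-turn axes [-0.01   0.059  0.554]
```

Request:
{"api": "servo_tool", "payload": {
  "motion": [
    {"dr": [0, 0, 0.04], "delta_pos": [-0.01, 0.06, 0.15], "hand": 0},
    {"dr": [0, 0, 0], "delta_pos": [0, 0, 0.15], "hand": 0},
    {"dr": [0, 0, 0], "delta_pos": [0, 0, 0.12], "hand": 0},
    {"dr": [0, 0, 0], "delta_pos": [0, 0, 0.08], "hand": 0},
    {"dr": [0, 0, 0], "delta_pos": [0, 0, 0], "hand": 0}
  ]
}}

```text
time_s: 8.55
eef_pos: [418.1, -239.4, 23.0]
ee_rot: [0.001, 0.999, -0.04, -0.0]
force: [-0.4, -0.6, -1.0]
grip_width: 0.385
```

```bash
python3 go.py 417.7 -238.6 20.5 -4.6
```

```text
t 8.55 pos [ 418.1 -239.4   23. ] yaw -4.62 tilt 0.08 grip 0.385 F [-0.4 -0.6 -1. ]
turn units [ 0.008  0.    -0.002] delta now-axes [-0.009 -0.015  0.05 ] after-turn axes [-0.009 -0.015  0.05 ]
```

Request:
{"api": "servo_tool", "payload": {
  "motion": [
    {"dr": [0, 0, 0], "delta_pos": [0, 0, 0.05], "hand": 0},
    {"dr": [0, 0, 0], "delta_pos": [0, 0, 0], "hand": 0},
    {"dr": [0, 0, 0], "delta_pos": [0, 0, 0], "hand": 0.5},
    {"dr": [0, 0, 0], "delta_pos": [0, 0, 0], "hand": 0.7},
    {"dr": [0, 0, 0], "delta_pos": [0, 0, 0], "hand": 1},
    {"dr": [0, 0, 0], "delta_pos": [0, 0, 0], "hand": 1},
    {"dr": [0, 0, 0], "delta_pos": [0, 0, 0], "hand": 1},
    {"dr": [0, 0, 0], "delta_pos": [0, 0, -0.2], "hand": 1},
    {"dr": [0, 0, 0], "delta_pos": [0, 0, -0.5], "hand": 1},
    {"dr": [0, 0, 0], "delta_pos": [0, 0, -0.6], "hand": 1},
    {"dr": [0, 0, 0], "delta_pos": [0, 0, -0.6], "hand": 1},
    {"dr": [0, 0, 0], "delta_pos": [0, 0, -0.4], "hand": 1},
    {"dr": [0, 0, 0], "delta_pos": [0, 0, -0.1], "hand": 1}
  ]
}}

```text
time_s: 10.18
eef_pos: [418.4, -239.3, 147.7]
ee_rot: [0.002, 0.999, -0.04, 0.001]
force: [-0.0, 0.3, -0.9]
grip_width: 1.0
```

```bash
python3 go.py 647.2 67.5 150 -4.6; python3 - <<'E'
from h import *
im,d=capture('side');save('side1',im,1.5)
E
```

```text
t 10.175 pos [ 418.4 -239.3  147.7] yaw -4.61 tilt 0.23 grip 1.0 F [-0.   0.3 -0.9]
turn units [ 0.019 -0.014 -0.001] delta now-axes [ 4.068 -6.484 -0.059] after-turn axes [ 4.07  -6.484 -0.047]
```

View pics/side1.png

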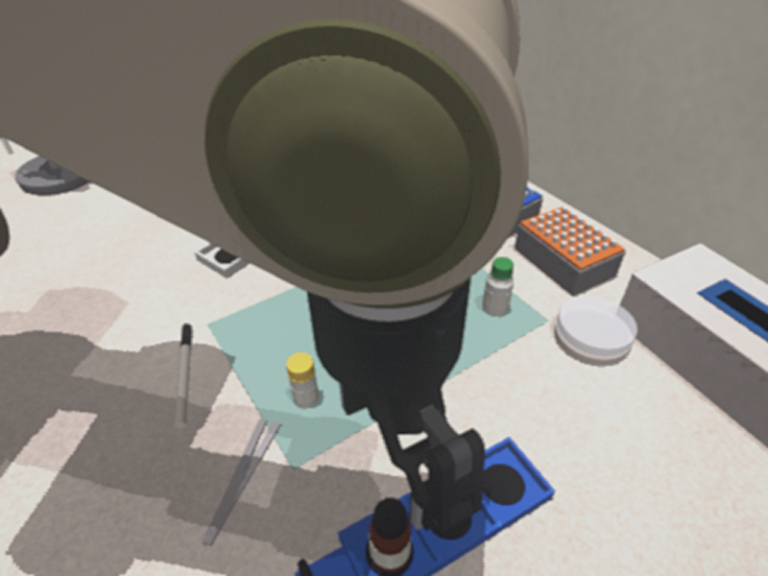

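Black bottle stands in the compartment by the handle, at about (390,540). Next, the red vial.

Request:
{"api": "servo_tool", "payload": {
  "motion": [
    {"dr": [0, 0, 0], "delta_pos": [0.25, -0.4, 0], "hand": 1},
    {"dr": [0, 0, 0], "delta_pos": [0.5, -0.8, 0], "hand": 1},
    {"dr": [0, 0, 0], "delta_pos": [0.6, -0.95, 0], "hand": 1},
    {"dr": [0, 0, 0], "delta_pos": [0.6, -0.95, 0], "hand": 1},
    {"dr": [0, 0, 0], "delta_pos": [0.6, -0.95, 0], "hand": 1},
    {"dr": [0, 0, 0], "delta_pos": [0.6, -0.95, 0], "hand": 1},
    {"dr": [0, 0, 0], "delta_pos": [0.45, -0.7, 0], "hand": 1},
    {"dr": [0, 0, 0], "delta_pos": [0.25, -0.4, 0], "hand": 1},
    {"dr": [0, 0, 0], "delta_pos": [0.1, -0.15, 0], "hand": 1},
    {"dr": [0, 0, 0], "delta_pos": [0, 0, 0.2], "hand": 1},
    {"dr": [0, 0, 0], "delta_pos": [0, 0, 0.4], "hand": 1},
    {"dr": [0, 0, 0], "delta_pos": [0, 0, 0.2], "hand": 1},
    {"dr": [0, 0, 0], "delta_pos": [0, 0, 0], "hand": 1}
  ]
}}

```text
time_s: 11.85
eef_pos: [642.1, 63.0, 94.4]
ee_rot: [0.001, 0.999, -0.043, -0.007]
force: [0.5, 0.4, 0.0]
grip_width: 1.0
```

```bash
python3 go.py 647.2 67.5 15 -4.6
```

```text
t 11.85 pos [642.1  63.   94.4] yaw -4.93 tilt 0.77 grip 1.0 F [0.5 0.4 0. ]
turn units [ 0.012  0.076 -0.033] delta now-axes [ 0.115 -0.101  1.587] after-turn axes [ 0.094 -0.097  1.588]
```

Request:
{"api": "servo_tool", "payload": {
  "motion": [
    {"dr": [0, 0.08, -0.03], "delta_pos": [0.1, -0.1, 0.2], "hand": 1},
    {"dr": [0, 0, 0], "delta_pos": [0, 0, 0.4], "hand": 1},
    {"dr": [0, 0, 0], "delta_pos": [0, 0, 0.4], "hand": 1},
    {"dr": [0, 0, 0], "delta_pos": [0, 0, 0.3], "hand": 1},
    {"dr": [0, 0, 0], "delta_pos": [0, 0, 0.1], "hand": 1},
    {"dr": [0, 0, 0], "delta_pos": [0, 0, 0], "hand": 1},
    {"dr": [0, 0, 0], "delta_pos": [0, 0, 0], "hand": 1}
  ]
}}

```text
time_s: 12.72
eef_pos: [650.1, 67.7, 23.9]
ee_rot: [0.001, 0.999, -0.04, 0.004]
force: [-0.5, -0.1, 0.4]
grip_width: 0.998
```

```bash
python3 go.py 647.2 67.5 15 -4.6
```

```text
t 12.725 pos [650.1  67.7  23.9] yaw -4.6 tilt 0.53 grip 0.998 F [-0.5 -0.1  0.4]
turn units [ 0.011 -0.052 -0.   ] delta now-axes [-0.06   0.008  0.178] after-turn axes [-0.058  0.008  0.179]
```

Request:
{"api": "servo_tool", "payload": {
  "motion": [
    {"dr": [0.01, -0.05, 0], "delta_pos": [-0.06, 0, 0.1], "hand": 1},
    {"dr": [0, 0, 0], "delta_pos": [0, 0, 0.08], "hand": 1},
    {"dr": [0, 0, 0], "delta_pos": [0, 0, 0], "hand": 1},
    {"dr": [0, 0, 0], "delta_pos": [0, 0, 0], "hand": 0},
    {"dr": [0, 0, 0], "delta_pos": [0, 0, 0], "hand": 0},
    {"dr": [0, 0, 0], "delta_pos": [0, 0, 0], "hand": 0},
    {"dr": [0, 0, 0], "delta_pos": [0, 0, 0], "hand": 0},
    {"dr": [0, 0, 0], "delta_pos": [0, 0, 0], "hand": 0},
    {"dr": [0, 0, 0], "delta_pos": [0, 0, 0], "hand": 0},
    {"dr": [0, 0, 0], "delta_pos": [0, 0, 0], "hand": 0}
  ],
  "squeeze": 40
}}

```text
time_s: 13.98
eef_pos: [647.6, 67.9, 15.6]
ee_rot: [0.0, 0.999, -0.04, 0.001]
force: [0.0, -1.2, 1.2]
grip_width: 0.316
```

```bash
python3 go.py 479.3 -243.4 145 -4.6
```

```text
t 13.975 pos [647.6  67.9  15.6] yaw -4.6 tilt 0.11 grip 0.316 F [ 0.  -1.2  1.2]
turn units [ 0.    -0.011 -0.   ] delta now-axes [-2.851  6.475 -2.593] after-turn axes [-2.857  6.475 -2.588]
```

Request:
{"api": "servo_tool", "payload": {
  "motion": [
    {"dr": [0, 0, 0], "delta_pos": [0, 0, -0.3], "hand": 0},
    {"dr": [0, 0, 0], "delta_pos": [0, 0, -0.5], "hand": 0},
    {"dr": [0, 0, 0], "delta_pos": [0, 0, -0.6], "hand": 0},
    {"dr": [0, 0, 0], "delta_pos": [0, 0, -0.6], "hand": 0},
    {"dr": [0, 0, 0], "delta_pos": [0, 0, -0.4], "hand": 0},
    {"dr": [0, 0, 0], "delta_pos": [-0.1, 0.2, -0.1], "hand": 0},
    {"dr": [0, 0, 0], "delta_pos": [-0.2, 0.5, 0], "hand": 0},
    {"dr": [0, 0, 0], "delta_pos": [-0.36, 0.8, 0], "hand": 0},
    {"dr": [0, 0, 0], "delta_pos": [-0.4, 0.9, 0], "hand": 0},
    {"dr": [0, 0, 0], "delta_pos": [-0.4, 0.9, 0], "hand": 0},
    {"dr": [0, 0, 0], "delta_pos": [-0.4, 0.9, 0], "hand": 0},
    {"dr": [0, 0, 0], "delta_pos": [-0.36, 0.8, 0], "hand": 0},
    {"dr": [0, 0, 0], "delta_pos": [-0.25, 0.6, 0], "hand": 0},
    {"dr": [0, 0, 0], "delta_pos": [-0.18, 0.4, 0], "hand": 0},
    {"dr": [0, 0, 0], "delta_pos": [-0.05, 0.15, 0], "hand": 0},
    {"dr": [0, 0, 0], "delta_pos": [0, 0, 0.2], "hand": 0},
    {"dr": [0, 0, 0], "delta_pos": [0, 0, 0.5], "hand": 0},
    {"dr": [0, 0, 0], "delta_pos": [0, 0, 0.4], "hand": 0},
    {"dr": [0, 0, 0], "delta_pos": [0, 0, 0], "hand": 0},
    {"dr": [0, 0, 0], "delta_pos": [0, 0, 0], "hand": 0}
  ]
}}

```text
time_s: 16.48
eef_pos: [477.2, -235.9, 88.9]
ee_rot: [-0.001, 0.999, -0.04, -0.0]
force: [-0.5, 0.9, -0.2]
grip_width: 0.318
```

```bash
python3 go.py 479.3 -243.4 21.5 -4.6
```

```text
t 16.475 pos [ 477.2 -235.9   88.9] yaw -4.53 tilt 0.13 grip 0.318 F [-0.5  0.9 -0.2]
turn units [-0.013  0.003  0.007] delta now-axes [0.055 0.15  1.347] after-turn axes [0.055 0.147 1.347]
```

Request:
{"api": "servo_tool", "payload": {
  "motion": [
    {"dr": [0, 0, 0], "delta_pos": [0.05, 0.15, 0.1], "hand": 0},
    {"dr": [0, 0, 0], "delta_pos": [0, 0, 0.3], "hand": 0},
    {"dr": [0, 0, 0], "delta_pos": [0, 0, 0.35], "hand": 0},
    {"dr": [0, 0, 0], "delta_pos": [0, 0, 0.2], "hand": 0},
    {"dr": [0, 0, 0], "delta_pos": [0, 0, 0.1], "hand": 0},
    {"dr": [0, 0, 0], "delta_pos": [0, 0, 0], "hand": 0},
    {"dr": [0, 0, 0], "delta_pos": [0, 0, 0], "hand": 0}
  ]
}}

```text
time_s: 17.35
eef_pos: [480.0, -244.4, 34.3]
ee_rot: [-0.0, 0.999, -0.04, 0.001]
force: [-0.7, 0.0, 0.0]
grip_width: 0.318
```

```bash
python3 go.py 479.3 -243.4 21 -4.6
```

```text
t 17.35 pos [ 480.  -244.4   34.3] yaw -4.53 tilt 0.11 grip 0.318 F [-0.7  0.   0. ]
turn units [-0.004 -0.01   0.007] delta now-axes [-0.015 -0.02   0.266] after-turn axes [-0.015 -0.02   0.266]
```

Request:
{"api": "servo_tool", "payload": {
  "motion": [
    {"dr": [0, 0, 0], "delta_pos": [-0.01, -0.02, 0.1], "hand": 0},
    {"dr": [0, 0, 0], "delta_pos": [0, 0, 0.1], "hand": 0},
    {"dr": [0, 0, 0], "delta_pos": [0, 0, 0.05], "hand": 0},
    {"dr": [0, 0, 0], "delta_pos": [0, 0, 0], "hand": 0},
    {"dr": [0, 0, 0], "delta_pos": [0, 0, 0], "hand": 0}
  ]
}}

```text
time_s: 17.98
eef_pos: [479.8, -243.5, 21.5]
ee_rot: [-0.0, 0.999, -0.039, 0.001]
force: [-0.5, -1.2, 0.5]
grip_width: 0.32
```

```bash
python3 go.py 479.3 -243.4 20.6 -4.6
```

```text
t 17.975 pos [ 479.8 -243.5   21.5] yaw -4.53 tilt 0.15 grip 0.32 F [-0.5 -1.2  0.5]
turn units [-0.001 -0.015  0.007] delta now-axes [-0.011 -0.001  0.019] after-turn axes [-0.011 -0.001  0.019]
```

Request:
{"api": "servo_tool", "payload": {
  "motion": [
    {"dr": [0, 0, 0], "delta_pos": [0, 0, 0.02], "hand": 0},
    {"dr": [0, 0, 0], "delta_pos": [0, 0, 0], "hand": 0.45},
    {"dr": [0, 0, 0], "delta_pos": [0, 0, 0], "hand": 0.7},
    {"dr": [0, 0, 0], "delta_pos": [0, 0, 0], "hand": 1},
    {"dr": [0, 0, 0], "delta_pos": [0, 0, 0], "hand": 1},
    {"dr": [0, 0, 0], "delta_pos": [0, 0, 0], "hand": 1},
    {"dr": [0, 0, 0], "delta_pos": [0, 0, -0.2], "hand": 1},
    {"dr": [0, 0, 0], "delta_pos": [0, 0, -0.5], "hand": 1},
    {"dr": [0, 0, 0], "delta_pos": [0, 0, -0.6], "hand": 1},
    {"dr": [0, 0, 0], "delta_pos": [0, 0, -0.6], "hand": 1},
    {"dr": [0, 0, 0], "delta_pos": [0, 0, -0.3], "hand": 1},
    {"dr": [0, 0, 0], "delta_pos": [0, 0, 0], "hand": 1}
  ]
}}

```text
time_s: 19.48
eef_pos: [479.6, -243.5, 136.5]
ee_rot: [0.001, 0.999, -0.04, 0.002]
force: [-0.6, -0.2, -0.3]
grip_width: 0.999
```

```bash
python3 go.py 605.5 -61.2 120 -4.6;  python3 - <<'E'
from h import *
im,d=capture('side');save('side2',im[180:],1.5)
E
```

```text
t 19.475 pos [ 479.6 -243.5  136.5] yaw -4.53 tilt 0.25 grip 0.999 F [-0.6 -0.2 -0.3]
turn units [ 0.005 -0.024  0.007] delta now-axes [ 2.221 -3.835  0.336] after-turn axes [ 2.217 -3.837  0.33 ]
```

View pics/side2.png

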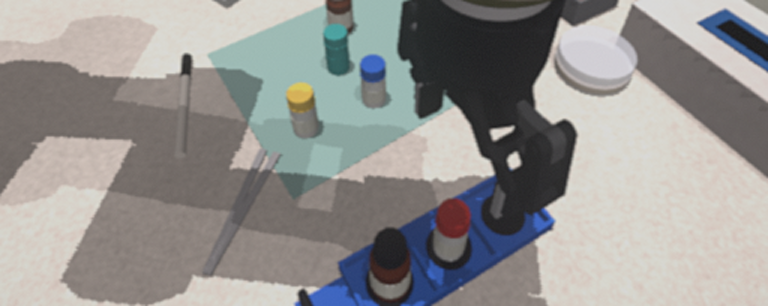

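The red vial stands in the middle compartment at (452,240) and the black bottle beside it at (390,270). Next, the purple jar.

Request:
{"api": "servo_tool", "payload": {
  "motion": [
    {"dr": [0, 0, 0], "delta_pos": [0.2, -0.35, 0], "hand": 1},
    {"dr": [0, 0, 0], "delta_pos": [0.4, -0.7, 0], "hand": 1},
    {"dr": [0, 0, 0], "delta_pos": [0.5, -0.85, 0], "hand": 1},
    {"dr": [0, 0, 0], "delta_pos": [0.45, -0.8, 0], "hand": 1},
    {"dr": [0, 0, 0], "delta_pos": [0.35, -0.6, 0], "hand": 1},
    {"dr": [0, 0, 0], "delta_pos": [0.2, -0.3, 0], "hand": 1},
    {"dr": [0, 0, 0], "delta_pos": [0.1, -0.1, 0.1], "hand": 1},
    {"dr": [0, 0, 0], "delta_pos": [0, 0, 0.4], "hand": 1},
    {"dr": [0, 0, 0], "delta_pos": [0, 0, 0.4], "hand": 1},
    {"dr": [0, 0, 0], "delta_pos": [0, 0, 0], "hand": 1},
    {"dr": [0, 0, 0], "delta_pos": [0, 0, 0], "hand": 1}
  ]
}}

```text
time_s: 20.9
eef_pos: [602.4, -65.2, 78.9]
ee_rot: [-0.002, 0.999, -0.043, -0.006]
force: [-0.3, -0.0, -0.4]
grip_width: 0.999
```

```bash
python3 go.py 605.5 -61.2 17 -4.6
```

```text
t 20.9 pos [602.4 -65.2  78.9] yaw -4.88 tilt 0.79 grip 0.999 F [-0.3 -0.  -0.4]
turn units [-0.024  0.075 -0.028] delta now-axes [ 0.071 -0.081  1.237] after-turn axes [ 0.055 -0.086  1.237]
```

Request:
{"api": "servo_tool", "payload": {
  "motion": [
    {"dr": [-0.02, 0.07, -0.03], "delta_pos": [0.05, -0.08, 0.1], "hand": 1},
    {"dr": [0, 0, 0], "delta_pos": [0, 0, 0.4], "hand": 1},
    {"dr": [0, 0, 0], "delta_pos": [0, 0, 0.4], "hand": 1},
    {"dr": [0, 0, 0], "delta_pos": [0, 0, 0.15], "hand": 1},
    {"dr": [0, 0, 0], "delta_pos": [0, 0, 0.05], "hand": 1},
    {"dr": [0, 0, 0], "delta_pos": [0, 0, 0], "hand": 1},
    {"dr": [0, 0, 0], "delta_pos": [0, 0, 0], "hand": 1}
  ]
}}

```text
time_s: 21.78
eef_pos: [607.8, -61.7, 26.2]
ee_rot: [0.001, 0.999, -0.04, 0.004]
force: [-0.3, -1.1, 0.1]
grip_width: 0.999
```

```bash
python3 go.py 605.5 -61.2 17 -4.6
```

```text
t 21.775 pos [607.8 -61.7  26.2] yaw -4.54 tilt 0.51 grip 0.999 F [-0.3 -1.1  0.1]
turn units [ 0.009 -0.05   0.006] delta now-axes [-0.049 -0.007  0.183] after-turn axes [-0.047 -0.006  0.183]
```

Request:
{"api": "servo_tool", "payload": {
  "motion": [
    {"dr": [0.01, -0.05, 0], "delta_pos": [-0.05, 0, 0.1], "hand": 1},
    {"dr": [0, 0, 0], "delta_pos": [0, 0, 0.08], "hand": 1},
    {"dr": [0, 0, 0], "delta_pos": [0, 0, 0], "hand": 1},
    {"dr": [0, 0, 0], "delta_pos": [0, 0, 0], "hand": 0},
    {"dr": [0, 0, 0], "delta_pos": [0, 0, 0], "hand": 0},
    {"dr": [0, 0, 0], "delta_pos": [0, 0, 0], "hand": 0},
    {"dr": [0, 0, 0], "delta_pos": [0, 0, 0], "hand": 0},
    {"dr": [0, 0, 0], "delta_pos": [0, 0, 0], "hand": 0},
    {"dr": [0, 0, 0], "delta_pos": [0, 0, 0], "hand": 0}
  ],
  "squeeze": 50
}}

```text
time_s: 22.9
eef_pos: [605.7, -61.6, 17.4]
ee_rot: [-0.0, 0.999, -0.04, 0.0]
force: [-0.4, -0.7, 0.6]
grip_width: 0.43
```

```bash
python3 go.py 541.2 -248.5 145 -4.6
```

```text
t 22.9 pos [605.7 -61.6  17.4] yaw -4.54 tilt 0.05 grip 0.43 F [-0.4 -0.7  0.6]
turn units [-0.001 -0.005  0.006] delta now-axes [-0.987  3.828 -2.553] after-turn axes [-0.986  3.829 -2.552]
```

Request:
{"api": "servo_tool", "payload": {
  "motion": [
    {"dr": [0, 0, 0], "delta_pos": [0, 0, -0.3], "hand": 0},
    {"dr": [0, 0, 0], "delta_pos": [0, 0, -0.5], "hand": 0},
    {"dr": [0, 0, 0], "delta_pos": [0, 0, -0.6], "hand": 0},
    {"dr": [0, 0, 0], "delta_pos": [0, 0, -0.4], "hand": 0},
    {"dr": [0, 0, 0], "delta_pos": [-0.05, 0.2, -0.1], "hand": 0},
    {"dr": [0, 0, 0], "delta_pos": [-0.13, 0.5, 0], "hand": 0},
    {"dr": [0, 0, 0], "delta_pos": [-0.2, 0.8, 0], "hand": 0},
    {"dr": [0, 0, 0], "delta_pos": [-0.2, 0.8, 0], "hand": 0},
    {"dr": [0, 0, 0], "delta_pos": [-0.17, 0.65, 0], "hand": 0},
    {"dr": [0, 0, 0], "delta_pos": [-0.12, 0.45, 0], "hand": 0},
    {"dr": [0, 0, 0], "delta_pos": [-0.07, 0.25, 0], "hand": 0},
    {"dr": [0, 0, 0], "delta_pos": [-0.03, 0.1, 0], "hand": 0},
    {"dr": [0, 0, 0], "delta_pos": [0, 0, 0.2], "hand": 0},
    {"dr": [0, 0, 0], "delta_pos": [0, 0, 0.2], "hand": 0},
    {"dr": [0, 0, 0], "delta_pos": [0, 0, 0], "hand": 0},
    {"dr": [0, 0, 0], "delta_pos": [0, 0, 0], "hand": 0}
  ]
}}

```text
time_s: 24.9
eef_pos: [538.1, -250.8, 95.8]
ee_rot: [-0.001, 0.999, -0.039, -0.001]
force: [0.8, -0.3, -1.6]
grip_width: 0.436
```

```bash
python3 go.py 541.2 -248.5 23 -4.6
```

```text
t 24.9 pos [ 538.1 -250.8   95.8] yaw -4.43 tilt 0.12 grip 0.436 F [ 0.8 -0.3 -1.6]
turn units [-0.01   0.006  0.017] delta now-axes [ 0.061 -0.048  1.456] after-turn axes [ 0.059 -0.051  1.456]
```

Request:
{"api": "servo_tool", "payload": {
  "motion": [
    {"dr": [0, 0, 0], "delta_pos": [0.06, -0.05, 0.1], "hand": 0},
    {"dr": [0, 0, 0], "delta_pos": [0, 0, 0.35], "hand": 0},
    {"dr": [0, 0, 0], "delta_pos": [0, 0, 0.4], "hand": 0},
    {"dr": [0, 0, 0], "delta_pos": [0, 0, 0.25], "hand": 0},
    {"dr": [0, 0, 0], "delta_pos": [0, 0, 0.1], "hand": 0},
    {"dr": [0, 0, 0], "delta_pos": [0, 0, 0], "hand": 0},
    {"dr": [0, 0, 0], "delta_pos": [0, 0, 0], "hand": 0}
  ]
}}

```text
time_s: 25.78
eef_pos: [541.6, -247.8, 31.8]
ee_rot: [-0.001, 0.999, -0.038, -0.0]
force: [1.2, -1.1, -0.7]
grip_width: 0.432
```

```bash
python3 go.py 541.2 -248.5 22.4 -4.6
```

```text
t 25.775 pos [ 541.6 -247.8   31.8] yaw -4.4 tilt 0.11 grip 0.432 F [ 1.2 -1.1 -0.7]
turn units [-0.009  0.006  0.02 ] delta now-axes [-0.007  0.014  0.188] after-turn axes [-0.007  0.014  0.188]
```

Request:
{"api": "servo_tool", "payload": {
  "motion": [
    {"dr": [0, 0, 0], "delta_pos": [0, 0, 0.1], "hand": 0},
    {"dr": [0, 0, 0], "delta_pos": [0, 0, 0.09], "hand": 0},
    {"dr": [0, 0, 0], "delta_pos": [0, 0, 0], "hand": 0},
    {"dr": [0, 0, 0], "delta_pos": [0, 0, 0], "hand": 0}
  ]
}}

```text
time_s: 26.28
eef_pos: [542.1, -248.1, 22.6]
ee_rot: [-0.0, 0.999, -0.038, 0.0]
force: [-0.1, 1.6, -0.5]
grip_width: 0.433
```

```bash
python3 go.py 541.2 -248.5 22.4 -4.6
```

```text
t 26.275 pos [ 542.1 -248.1   22.6] yaw -4.4 tilt 0.05 grip 0.433 F [-0.1  1.6 -0.5]
turn units [-0.004 -0.004  0.02 ] delta now-axes [-0.017  0.009  0.004] after-turn axes [-0.017  0.009  0.004]
```

Request:
{"api": "servo_tool", "payload": {
  "motion": [
    {"dr": [0, 0, 0], "delta_pos": [0, 0, 0], "hand": 0.55},
    {"dr": [0, 0, 0], "delta_pos": [0, 0, 0], "hand": 0.75},
    {"dr": [0, 0, 0], "delta_pos": [0, 0, 0], "hand": 1},
    {"dr": [0, 0, 0], "delta_pos": [0, 0, 0], "hand": 1},
    {"dr": [0, 0, 0], "delta_pos": [0, 0, 0], "hand": 1},
    {"dr": [0, 0, 0], "delta_pos": [0, 0, -0.2], "hand": 1},
    {"dr": [0, 0, 0], "delta_pos": [0, 0, -0.5], "hand": 1},
    {"dr": [0, 0, 0], "delta_pos": [0, 0, -0.6], "hand": 1},
    {"dr": [0, 0, 0], "delta_pos": [0, 0, -0.6], "hand": 1},
    {"dr": [0, 0, 0], "delta_pos": [0, 0, -0.3], "hand": 1},
    {"dr": [0, 0, 0], "delta_pos": [0, 0, 0], "hand": 1}
  ]
}}

```text
time_s: 27.65
eef_pos: [542.1, -248.3, 138.7]
ee_rot: [0.0, 0.999, -0.038, 0.001]
force: [0.6, 0.2, -1.5]
grip_width: 1.0
```

```bash
python3 go.py 704.3 -62 120 18.4;  python3 - <<'E'
from h import *
im,d=capture('side');save('side3',im[180:],1.5)
E
```

```text
t 27.65 pos [ 542.1 -248.3  138.7] yaw -4.4 tilt 0.12 grip 1.0 F [ 0.6  0.2 -1.5]
turn units [ 0.003 -0.011 -2.28 ] delta now-axes [ 2.948 -3.963  0.378] after-turn axes [ 4.254 -2.511  0.373]
```

View pics/side3.png

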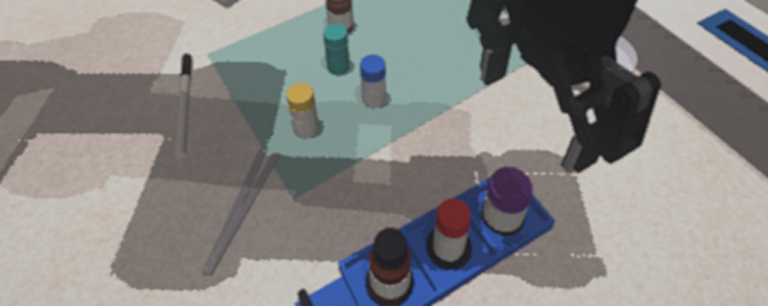

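All three blue-carrier items stand in place, at (390,270), (452,240) and (507,205). The petri dish is near the green bottle, so I'll check that clearance.

```bash
python3 - <<'E'
from h import *
d=np.load('top_d.npy');W=world('top',d)
s=W[85:140,295:360].reshape(-1,3);s=s[(s[:,2]>5)&(s[:,2]<40)]
s=s[(s[:,0]<780)]
print(s.min(0),s.max(0),cv2.minEnclosingCircle(s[:,:2].astype(np.float32)))
E
```

```text
[ 719.47808383 -212.40388603    5.00138568] [ 779.84522571 -121.96008991   33.08940589] ((763.82421875, -166.7441864013672), 45.9467887878418)
```

Request:
{"api": "servo_tool", "payload": {
  "motion": [
    {"dr": [0, 0, -0.76], "delta_pos": [0, 0, 0], "hand": 1},
    {"dr": [0, 0, -0.76], "delta_pos": [0, 0, 0], "hand": 1},
    {"dr": [0, 0, -0.7], "delta_pos": [0, 0, 0], "hand": 1},
    {"dr": [0, 0, 0], "delta_pos": [0.3, -0.2, 0], "hand": 0.8},
    {"dr": [0, 0, 0], "delta_pos": [0.6, -0.35, 0], "hand": 0.8},
    {"dr": [0, 0, 0], "delta_pos": [0.8, -0.47, 0], "hand": 0.8},
    {"dr": [0, 0, 0], "delta_pos": [0.8, -0.47, 0], "hand": 0.8},
    {"dr": [0, 0, 0], "delta_pos": [0.7, -0.4, 0], "hand": 0.8},
    {"dr": [0, 0, 0], "delta_pos": [0.5, -0.3, 0], "hand": 0.8},
    {"dr": [0, 0, 0], "delta_pos": [0.3, -0.2, 0], "hand": 0.8},
    {"dr": [0, 0, 0], "delta_pos": [0.1, -0.1, 0], "hand": 0.8},
    {"dr": [0, 0, 0], "delta_pos": [0, 0, 0], "hand": 0.8},
    {"dr": [0, 0, 0], "delta_pos": [0, 0, 0], "hand": 0.8}
  ]
}}

```text
time_s: 29.32
eef_pos: [701.4, -49.7, 123.9]
ee_rot: [-0.006, 0.989, 0.15, -0.008]
force: [0.3, -0.6, 1.0]
grip_width: 0.799
```

```bash
python3 go.py 704.3 -62 15 18.4
```

```text
t 29.325 pos [701.4 -49.7 123.9] yaw 17.26 tilt 1.14 grip 0.799 F [ 0.3 -0.6  1. ]
turn units [-0.087  0.074 -0.115] delta now-axes [0.011 0.284 2.174] after-turn axes [-0.022  0.251  2.178]
```

Request:
{"api": "servo_tool", "payload": {
  "motion": [
    {"dr": [-0.09, 0.07, -0.11], "delta_pos": [0, 0.25, 0.2], "hand": 0.8},
    {"dr": [0, 0, 0], "delta_pos": [0, 0, 0.4], "hand": 0.8},
    {"dr": [0, 0, 0], "delta_pos": [0, 0, 0], "hand": 0.8},
    {"dr": [0, 0, 0], "delta_pos": [0, 0, 0], "hand": 0.8}
  ]
}}

```text
time_s: 29.82
eef_pos: [704.6, -64.5, 94.9]
ee_rot: [0.001, 0.988, 0.157, 0.001]
force: [-0.2, -0.1, 0.1]
grip_width: 0.802
```

```bash
python3 go.py 704.3 -62 15 18.4
```

```text
t 29.825 pos [704.6 -64.5  94.9] yaw 18.12 tilt 0.14 grip 0.802 F [-0.2 -0.1  0.1]
turn units [ 0.013 -0.006 -0.028] delta now-axes [ 0.009 -0.053  1.598] after-turn axes [ 0.011 -0.049  1.599]
```

Request:
{"api": "servo_tool", "payload": {
  "motion": [
    {"dr": [0, 0, -0.03], "delta_pos": [0, -0.05, 0.2], "hand": 0.8},
    {"dr": [0, 0, 0], "delta_pos": [0, 0, 0.35], "hand": 0.8},
    {"dr": [0, 0, 0], "delta_pos": [-0.02, 0, 0.4], "hand": 0.8},
    {"dr": [0, 0, 0], "delta_pos": [-0.02, 0, 0.3], "hand": 0.8},
    {"dr": [0, 0, 0], "delta_pos": [0, 0, 0.1], "hand": 0.8},
    {"dr": [0, 0, 0], "delta_pos": [0, 0, 0], "hand": 0.8},
    {"dr": [0, 0, 0], "delta_pos": [0, 0, 0], "hand": 0.8}
  ]
}}

```text
time_s: 30.7
eef_pos: [702.1, -62.6, 24.0]
ee_rot: [0.001, 0.987, 0.16, 0.001]
force: [-0.1, -0.5, -0.1]
grip_width: 0.803
```

```bash
python3 go.py 704.3 -62 15 18.4
```

```text
t 30.7 pos [702.1 -62.6  24. ] yaw 18.44 tilt 0.2 grip 0.803 F [-0.1 -0.5 -0.1]
turn units [ 0.016 -0.012  0.004] delta now-axes [0.045 0.001 0.181] after-turn axes [0.045 0.002 0.181]
```

Request:
{"api": "servo_tool", "payload": {
  "motion": [
    {"dr": [0, 0, 0], "delta_pos": [0.04, 0, 0.1], "hand": 0.8},
    {"dr": [0, 0, 0], "delta_pos": [0, 0, 0.08], "hand": 0.8},
    {"dr": [0, 0, 0], "delta_pos": [0, 0, 0], "hand": 0.8},
    {"dr": [0, 0, 0], "delta_pos": [0, 0, 0], "hand": 0},
    {"dr": [0, 0, 0], "delta_pos": [0, 0, 0], "hand": 0},
    {"dr": [0, 0, 0], "delta_pos": [0, 0, 0], "hand": 0},
    {"dr": [0, 0, 0], "delta_pos": [0, 0, 0], "hand": 0},
    {"dr": [0, 0, 0], "delta_pos": [0, 0, 0], "hand": 0},
    {"dr": [0, 0, 0], "delta_pos": [0, 0, 0], "hand": 0}
  ],
  "squeeze": 50
}}

```text
time_s: 31.82
eef_pos: [704.9, -62.2, 15.8]
ee_rot: [0.002, 0.987, 0.16, 0.002]
force: [0.4, 0.8, 0.2]
grip_width: 0.39
```

```bash
python3 go.py 576.8 270.7 145 18.4
```

```text
t 31.825 pos [704.9 -62.2  15.8] yaw 18.44 tilt 0.34 grip 0.39 F [0.4 0.8 0.2]
turn units [ 0.024 -0.024  0.004] delta now-axes [-0.314 -7.115 -2.614] after-turn axes [-0.329 -7.126 -2.584]
```

Request:
{"api": "servo_tool", "payload": {
  "motion": [
    {"dr": [0, 0, 0], "delta_pos": [0, 0, -0.3], "hand": 0},
    {"dr": [0, 0, 0], "delta_pos": [0, 0, -0.5], "hand": 0},
    {"dr": [0, 0, 0], "delta_pos": [0, 0, -0.6], "hand": 0},
    {"dr": [0, 0, 0], "delta_pos": [0, 0, -0.6], "hand": 0},
    {"dr": [0, 0, 0], "delta_pos": [0, 0, -0.4], "hand": 0},
    {"dr": [0, 0, 0], "delta_pos": [0, -0.2, -0.1], "hand": 0},
    {"dr": [0, 0, 0], "delta_pos": [-0.02, -0.5, 0], "hand": 0},
    {"dr": [0, 0, 0], "delta_pos": [-0.04, -0.8, 0], "hand": 0},
    {"dr": [0, 0, 0], "delta_pos": [-0.04, -0.9, 0], "hand": 0},
    {"dr": [0, 0, 0], "delta_pos": [-0.04, -0.9, 0], "hand": 0},
    {"dr": [0, 0, 0], "delta_pos": [-0.04, -0.9, 0], "hand": 0},
    {"dr": [0, 0, 0], "delta_pos": [-0.04, -0.9, 0], "hand": 0},
    {"dr": [0, 0, 0], "delta_pos": [-0.04, -0.8, 0], "hand": 0},
    {"dr": [0, 0, 0], "delta_pos": [-0.03, -0.5, 0], "hand": 0},
    {"dr": [0, 0, 0], "delta_pos": [-0.02, -0.3, 0], "hand": 0},
    {"dr": [0, 0, 0], "delta_pos": [0, -0.1, 0], "hand": 0},
    {"dr": [0, 0, 0], "delta_pos": [0, 0, 0], "hand": 0},
    {"dr": [0, 0, 0], "delta_pos": [0, 0, 0], "hand": 0}
  ]
}}

```text
time_s: 34.08
eef_pos: [572.3, 269.1, 144.9]
ee_rot: [0.002, 0.987, 0.161, 0.0]
force: [0.5, -0.3, -0.6]
grip_width: 0.382
```

```bash
python3 go.py 576.8 270.7 21.5 18.4
```

```text
t 34.075 pos [572.3 269.1 144.9] yaw 18.47 tilt 0.19 grip 0.382 F [ 0.5 -0.3 -0.6]
turn units [0.019 0.002 0.007] delta now-axes [ 0.097 -0.011  2.469] after-turn axes [ 0.097 -0.003  2.469]
```

Request:
{"api": "servo_tool", "payload": {
  "motion": [
    {"dr": [0, 0, 0], "delta_pos": [0.1, 0, 0.2], "hand": 0},
    {"dr": [0, 0, 0], "delta_pos": [0, 0, 0.4], "hand": 0},
    {"dr": [0, 0, 0], "delta_pos": [0, 0, 0.5], "hand": 0},
    {"dr": [0, 0, 0], "delta_pos": [0, 0, 0.5], "hand": 0},
    {"dr": [0, 0, 0], "delta_pos": [0, 0, 0.3], "hand": 0},
    {"dr": [0, 0, 0], "delta_pos": [0, 0, 0.1], "hand": 0},
    {"dr": [0, 0, 0], "delta_pos": [0, 0, 0], "hand": 0},
    {"dr": [0, 0, 0], "delta_pos": [0, 0, 0], "hand": 0}
  ]
}}

```text
time_s: 35.08
eef_pos: [580.3, 267.6, 40.2]
ee_rot: [0.002, 0.987, 0.158, 0.001]
force: [0.8, 0.3, -1.0]
grip_width: 0.387
```

```bash
python3 go.py 576.8 270.7 21 18.4
```

```text
t 35.075 pos [580.3 267.6  40.2] yaw 18.22 tilt 0.23 grip 0.387 F [ 0.8  0.3 -1. ]
turn units [ 0.022 -0.006 -0.018] delta now-axes [-0.047 -0.082  0.383] after-turn axes [-0.046 -0.081  0.383]
```

Request:
{"api": "servo_tool", "payload": {
  "motion": [
    {"dr": [0.02, 0, -0.02], "delta_pos": [-0.05, -0.08, 0.1], "hand": 0},
    {"dr": [0, 0, 0], "delta_pos": [0, 0, 0.13], "hand": 0},
    {"dr": [0, 0, 0], "delta_pos": [0, 0, 0.08], "hand": 0},
    {"dr": [0, 0, 0], "delta_pos": [0, 0, 0.04], "hand": 0},
    {"dr": [0, 0, 0], "delta_pos": [0, 0, 0], "hand": 0},
    {"dr": [0, 0, 0], "delta_pos": [0, 0, 0], "hand": 0}
  ]
}}

```text
time_s: 35.83
eef_pos: [576.9, 271.1, 22.6]
ee_rot: [-0.0, 0.987, 0.16, 0.001]
force: [-0.1, 0.4, -0.1]
grip_width: 0.388
```

```bash
python3 go.py 576.8 270.7 20.8 18.4
```

```text
t 35.825 pos [576.9 271.1  22.6] yaw 18.44 tilt 0.16 grip 0.388 F [-0.1  0.4 -0.1]
turn units [ 0.001 -0.016  0.004] delta now-axes [-0.004  0.007  0.035] after-turn axes [-0.004  0.007  0.035]
```

Request:
{"api": "servo_tool", "payload": {
  "motion": [
    {"dr": [0, 0, 0], "delta_pos": [0, 0, 0.035], "hand": 0},
    {"dr": [0, 0, 0], "delta_pos": [0, 0, 0], "hand": 0},
    {"dr": [0, 0, 0], "delta_pos": [0, 0, 0], "hand": 0.5},
    {"dr": [0, 0, 0], "delta_pos": [0, 0, 0], "hand": 0.7},
    {"dr": [0, 0, 0], "delta_pos": [0, 0, 0], "hand": 1},
    {"dr": [0, 0, 0], "delta_pos": [0, 0, 0], "hand": 1},
    {"dr": [0, 0, 0], "delta_pos": [0, 0, 0], "hand": 1},
    {"dr": [0, 0, 0], "delta_pos": [0, 0, -0.2], "hand": 1},
    {"dr": [0, 0, 0], "delta_pos": [0, 0, -0.5], "hand": 1},
    {"dr": [0, 0, 0], "delta_pos": [0, 0, -0.6], "hand": 1},
    {"dr": [0, 0, 0], "delta_pos": [0, 0, -0.6], "hand": 1},
    {"dr": [0, 0, 0], "delta_pos": [0, 0, -0.4], "hand": 1},
    {"dr": [0, 0, 0], "delta_pos": [0, 0, -0.1], "hand": 1},
    {"dr": [0, 0, 0], "delta_pos": [0, 0, 0], "hand": 1}
  ]
}}

```text
time_s: 37.58
eef_pos: [576.8, 271.1, 148.2]
ee_rot: [-0.0, 0.987, 0.16, 0.003]
force: [-0.6, 0.4, -0.0]
grip_width: 0.999
```

```bash
python3 go.py 435.5 -50.3 145 18.4;  python3 - <<'E'
from h import *
im,d=capture('side');save('side4',im,1.5)
E
```

```text
t 37.575 pos [576.8 271.1 148.2] yaw 18.44 tilt 0.35 grip 0.999 F [-0.6  0.4 -0. ]
turn units [ 0.002 -0.035  0.004] delta now-axes [-4.714  5.203  0.038] after-turn axes [-4.71   5.206  0.064]
```

View pics/side4.png

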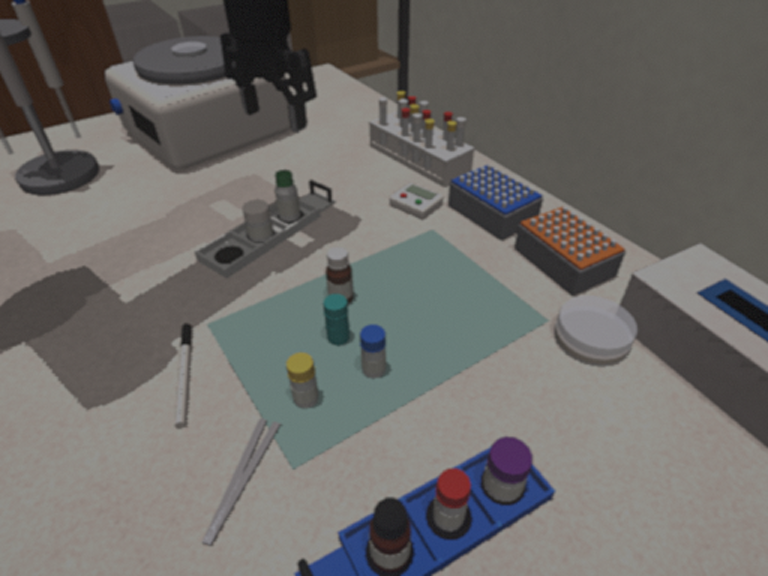

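The green bottle stands by the grey handle at (287,197), the white jar is unmoved at (258,220), and the others are as before. Last, the yellow vial.

Request:
{"api": "servo_tool", "payload": {
  "motion": [
    {"dr": [0, 0, 0], "delta_pos": [-0.25, 0.28, 0], "hand": 1},
    {"dr": [0, 0, 0], "delta_pos": [-0.5, 0.55, 0], "hand": 1},
    {"dr": [0, 0, 0], "delta_pos": [-0.75, 0.83, 0], "hand": 1},
    {"dr": [0, 0, 0], "delta_pos": [-0.75, 0.83, 0], "hand": 1},
    {"dr": [0, 0, 0], "delta_pos": [-0.75, 0.83, 0], "hand": 1},
    {"dr": [0, 0, 0], "delta_pos": [-0.7, 0.77, 0], "hand": 1},
    {"dr": [0, 0, 0], "delta_pos": [-0.45, 0.5, 0], "hand": 1},
    {"dr": [0, 0, 0], "delta_pos": [-0.25, 0.3, 0], "hand": 1},
    {"dr": [0, 0, 0], "delta_pos": [-0.1, 0.1, 0], "hand": 1},
    {"dr": [0, 0, 0], "delta_pos": [0, 0, 0], "hand": 1},
    {"dr": [0, 0, 0], "delta_pos": [0, 0, 0], "hand": 1}
  ]
}}

```text
time_s: 39.0
eef_pos: [434.4, -44.5, 139.0]
ee_rot: [-0.002, 0.987, 0.161, -0.004]
force: [-0.7, 0.5, -0.1]
grip_width: 0.998
```

```bash
python3 go.py 435.5 -50.3 15 18.4
```

```text
t 39.0 pos [434.4 -44.5 139. ] yaw 18.5 tilt 0.47 grip 0.998 F [-0.7  0.5 -0.1]
turn units [-0.029  0.036  0.009] delta now-axes [0.    0.129 2.479] after-turn axes [-0.015  0.117  2.48 ]
```

Request:
{"api": "servo_tool", "payload": {
  "motion": [
    {"dr": [-0.03, 0.03, 0], "delta_pos": [-0.01, 0.12, 0.3], "hand": 1},
    {"dr": [0, 0, 0], "delta_pos": [0, 0, 0.5], "hand": 1},
    {"dr": [0, 0, 0], "delta_pos": [0, 0, 0.5], "hand": 1},
    {"dr": [0, 0, 0], "delta_pos": [0, 0, 0.4], "hand": 1},
    {"dr": [0, 0, 0], "delta_pos": [0, 0, 0.2], "hand": 1},
    {"dr": [0, 0, 0], "delta_pos": [0, 0, 0.1], "hand": 1},
    {"dr": [0, 0, 0], "delta_pos": [0, 0, 0], "hand": 1},
    {"dr": [0, 0, 0], "delta_pos": [0, 0, 0], "hand": 1}
  ]
}}

```text
time_s: 40.0
eef_pos: [438.3, -47.0, 36.9]
ee_rot: [0.001, 0.986, 0.164, 0.001]
force: [-0.4, 0.5, 0.3]
grip_width: 0.998
```

```bash
python3 go.py 435.5 -50.3 15 18.4
```

```text
t 40.0 pos [438.3 -47.   36.9] yaw 18.87 tilt 0.17 grip 0.998 F [-0.4  0.5  0.3]
turn units [ 0.012 -0.011  0.047] delta now-axes [-0.075  0.043  0.439] after-turn axes [-0.073  0.044  0.439]
```

Request:
{"api": "servo_tool", "payload": {
  "motion": [
    {"dr": [0, 0, 0.05], "delta_pos": [-0.07, 0.04, 0.15], "hand": 1},
    {"dr": [0, 0, 0], "delta_pos": [0, 0, 0.15], "hand": 1},
    {"dr": [0, 0, 0], "delta_pos": [0, 0, 0.1], "hand": 1},
    {"dr": [0, 0, 0], "delta_pos": [0, 0, 0.04], "hand": 1},
    {"dr": [0, 0, 0], "delta_pos": [0, 0, 0], "hand": 1},
    {"dr": [0, 0, 0], "delta_pos": [0, 0, 0], "hand": 0},
    {"dr": [0, 0, 0], "delta_pos": [0, 0, 0], "hand": 0},
    {"dr": [0, 0, 0], "delta_pos": [0, 0, 0], "hand": 0},
    {"dr": [0, 0, 0], "delta_pos": [0, 0, 0], "hand": 0},
    {"dr": [0, 0, 0], "delta_pos": [0, 0, 0], "hand": 0},
    {"dr": [0, 0, 0], "delta_pos": [0, 0, 0], "hand": 0},
    {"dr": [0, 0, 0], "delta_pos": [0, 0, 0], "hand": 0}
  ],
  "squeeze": 40
}}

```text
time_s: 41.5
eef_pos: [436.0, -50.6, 14.3]
ee_rot: [0.001, 0.987, 0.159, 0.002]
force: [0.6, -0.5, -0.4]
grip_width: 0.318
```

```bash
python3 go.py 459.8 231.9 145 18.4
```

```text
t 41.5 pos [436.  -50.6  14.3] yaw 18.33 tilt 0.27 grip 0.318 F [ 0.6 -0.5 -0.4]
turn units [ 0.019 -0.019 -0.007] delta now-axes [ 2.237 -5.205 -2.624] after-turn axes [ 2.234 -5.211 -2.614]
```

Request:
{"api": "servo_tool", "payload": {
  "motion": [
    {"dr": [0, 0, 0], "delta_pos": [0, 0, -0.3], "hand": 0},
    {"dr": [0, 0, 0], "delta_pos": [0, 0, -0.5], "hand": 0},
    {"dr": [0, 0, 0], "delta_pos": [0, 0, -0.6], "hand": 0},
    {"dr": [0, 0, 0], "delta_pos": [0, 0, -0.6], "hand": 0},
    {"dr": [0, 0, 0], "delta_pos": [0, 0, -0.4], "hand": 0},
    {"dr": [0, 0, 0], "delta_pos": [0.08, -0.2, -0.1], "hand": 0},
    {"dr": [0, 0, 0], "delta_pos": [0.2, -0.5, 0], "hand": 0},
    {"dr": [0, 0, 0], "delta_pos": [0.34, -0.8, 0], "hand": 0},
    {"dr": [0, 0, 0], "delta_pos": [0.38, -0.9, 0], "hand": 0},
    {"dr": [0, 0, 0], "delta_pos": [0.38, -0.9, 0], "hand": 0},
    {"dr": [0, 0, 0], "delta_pos": [0.34, -0.8, 0], "hand": 0},
    {"dr": [0, 0, 0], "delta_pos": [0.22, -0.5, 0], "hand": 0},
    {"dr": [0, 0, 0], "delta_pos": [0.13, -0.3, 0], "hand": 0},
    {"dr": [0, 0, 0], "delta_pos": [0.05, -0.1, 0], "hand": 0},
    {"dr": [0, 0, 0], "delta_pos": [0, 0, 0], "hand": 0},
    {"dr": [0, 0, 0], "delta_pos": [0, 0, 0], "hand": 0}
  ]
}}

```text
time_s: 43.5
eef_pos: [453.6, 231.9, 135.4]
ee_rot: [0.0, 0.987, 0.158, -0.004]
force: [0.1, 0.6, -0.5]
grip_width: 0.319
```

```bash
python3 go.py 459.8 231.9 20 18.4
```

```text
t 43.5 pos [453.6 231.9 135.4] yaw 18.22 tilt 0.44 grip 0.319 F [ 0.1  0.6 -0.5]
turn units [-0.003  0.044 -0.018] delta now-axes [0.135 0.039 2.308] after-turn axes [0.117 0.039 2.309]
```

Request:
{"api": "servo_tool", "payload": {
  "motion": [
    {"dr": [0, 0.04, -0.02], "delta_pos": [0.12, 0.04, 0.2], "hand": 0},
    {"dr": [0, 0, 0], "delta_pos": [0, 0, 0.4], "hand": 0},
    {"dr": [0, 0, 0], "delta_pos": [0, 0, 0.5], "hand": 0},
    {"dr": [0, 0, 0], "delta_pos": [0, 0, 0.4], "hand": 0},
    {"dr": [0, 0, 0], "delta_pos": [0, 0, 0.2], "hand": 0},
    {"dr": [0, 0, 0], "delta_pos": [0, 0, 0.1], "hand": 0},
    {"dr": [0, 0, 0], "delta_pos": [0, 0, 0], "hand": 0},
    {"dr": [0, 0, 0], "delta_pos": [0, 0, 0], "hand": 0}
  ]
}}

```text
time_s: 44.5
eef_pos: [462.7, 228.9, 41.6]
ee_rot: [-0.0, 0.987, 0.158, 0.001]
force: [0.3, 0.7, -0.1]
grip_width: 0.319
```

```bash
python3 go.py 459.8 231.9 20 18.4
```

```text
t 44.5 pos [462.7 228.9  41.6] yaw 18.18 tilt 0.16 grip 0.319 F [ 0.3  0.7 -0.1]
turn units [ 0.    -0.016 -0.022] delta now-axes [-0.037 -0.076  0.431] after-turn axes [-0.036 -0.076  0.431]
```

Request:
{"api": "servo_tool", "payload": {
  "motion": [
    {"dr": [0, -0.01, -0.02], "delta_pos": [-0.03, -0.07, 0.1], "hand": 0},
    {"dr": [0, 0, 0], "delta_pos": [0, 0, 0.15], "hand": 0},
    {"dr": [0, 0, 0], "delta_pos": [0, 0, 0.1], "hand": 0},
    {"dr": [0, 0, 0], "delta_pos": [0, 0, 0.04], "hand": 0},
    {"dr": [0, 0, 0], "delta_pos": [0, 0, 0], "hand": 0},
    {"dr": [0, 0, 0], "delta_pos": [0, 0, 0], "hand": 0}
  ]
}}

```text
time_s: 45.25
eef_pos: [460.3, 232.2, 21.3]
ee_rot: [-0.0, 0.987, 0.16, 0.001]
force: [0.0, 0.2, -0.2]
grip_width: 0.319
```

```bash
python3 go.py 459.8 231.9 19.4 18.4
```

```text
t 45.25 pos [460.3 232.2  21.3] yaw 18.41 tilt 0.13 grip 0.319 F [ 0.   0.2 -0.2]
turn units [ 0.001 -0.013  0.001] delta now-axes [-0.012  0.002  0.039] after-turn axes [-0.012  0.002  0.039]
```

Request:
{"api": "servo_tool", "payload": {
  "motion": [
    {"dr": [0, 0, 0], "delta_pos": [0, 0, 0.035], "hand": 0},
    {"dr": [0, 0, 0], "delta_pos": [0, 0, 0], "hand": 0},
    {"dr": [0, 0, 0], "delta_pos": [0, 0, 0], "hand": 0.45},
    {"dr": [0, 0, 0], "delta_pos": [0, 0, 0], "hand": 0.7},
    {"dr": [0, 0, 0], "delta_pos": [0, 0, 0], "hand": 1},
    {"dr": [0, 0, 0], "delta_pos": [0, 0, 0], "hand": 1},
    {"dr": [0, 0, 0], "delta_pos": [0, 0, 0], "hand": 1},
    {"dr": [0, 0, 0], "delta_pos": [0, 0, -0.2], "hand": 1},
    {"dr": [0, 0, 0], "delta_pos": [0, 0, -0.5], "hand": 1},
    {"dr": [0, 0, 0], "delta_pos": [0, 0, -0.6], "hand": 1},
    {"dr": [0, 0, 0], "delta_pos": [0, 0, -0.6], "hand": 1},
    {"dr": [0, 0, 0], "delta_pos": [0, 0, -0.6], "hand": 1},
    {"dr": [0, 0, 0], "delta_pos": [-0.5, -0.5, -0.3], "hand": 1},
    {"dr": [0, 0, 0], "delta_pos": [-0.5, -0.7, 0], "hand": 1},
    {"dr": [0, 0, 0], "delta_pos": [-0.5, -0.7, 0], "hand": 1},
    {"dr": [0, 0, 0], "delta_pos": [-0.5, -0.7, 0], "hand": 1},
    {"dr": [0, 0, 0], "delta_pos": [-0.2, -0.4, 0], "hand": 1},
    {"dr": [0, 0, 0], "delta_pos": [0, 0, 0], "hand": 1},
    {"dr": [0, 0, 0], "delta_pos": [0, 0, 0], "hand": 1}
  ]
}}

```text
time_s: 47.62
eef_pos: [304.9, 342.4, 171.7]
ee_rot: [-0.001, 0.987, 0.159, 0.006]
force: [-0.5, -0.3, -0.5]
grip_width: 0.998
```

```bash
python3 go.py 300 350 180 18.4;  python3 - <<'E'
from h import *
im,d=capture('side');save('side5',im,1.5)
im,d=capture('top');save('top5',im,1.5);np.save('t5i.npy',im);np.save('t5d.npy',d)
W=world('top',d)
T=dict(black=(417.7,-238.6,81),red=(479.3,-243.4,67),purple=(541.2,-248.5,57),green=(576.8,270.9,81),yellow=(459.8,231.9,67),wjar=(517.1,250.1,57),white=(549.4,67.5,76),blue=(518.9,-58.4,62))
for n,(x,y,h) in T.items():
    s=W[(np.hypot(W[:,:,0]-x,W[:,:,1]-y)<27)&(abs(W[:,:,2]-h)<5)]
    if len(s)<5: print(n,'none');continue
    (a,b),R=cv2.minEnclosingCircle(s[:,:2].astype(np.float32));print(n,'off',round(a-x,1),round(b-y,1),'R',round(R,1),'z',s[:,2].mean().round(1),s[:,2].std().round(1),len(s))
E
```

```text
t 47.625 pos [304.9 342.4 171.7] yaw 18.35 tilt 0.7 grip 0.998 F [-0.5 -0.3 -0.5]
turn units [-0.005 -0.07  -0.005] delta now-axes [-0.042 -0.176 -0.166] after-turn axes [-0.044 -0.176 -0.166]
black off 1.1 0.1 R 13.0 z 79.9 1.4 128
red off 0.8 1.3 R 13.8 z 66.0 1.6 142
purple off 1.3 2.0 R 18.6 z 56.5 1.6 249
green off -0.2 0.5 R 13.2 z 80.4 1.6 120
yellow off 0.1 0.7 R 13.9 z 66.1 1.5 138
wjar off 0.7 0.2 R 19.0 z 56.5 1.6 243
white off 0.0 -0.1 R 12.7 z 75.3 1.5 116
blue off -0.2 -0.1 R 13.8 z 61.5 1.5 129
```

View pics/side5.png

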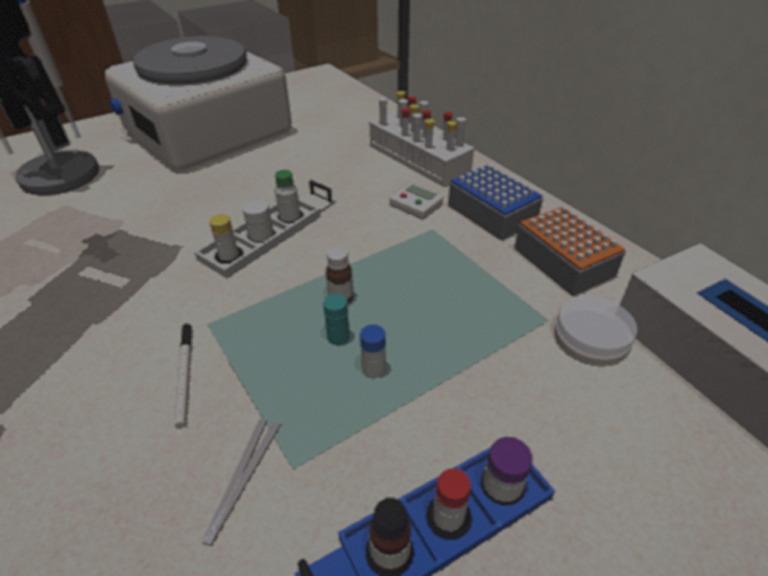

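View pics/top5.png

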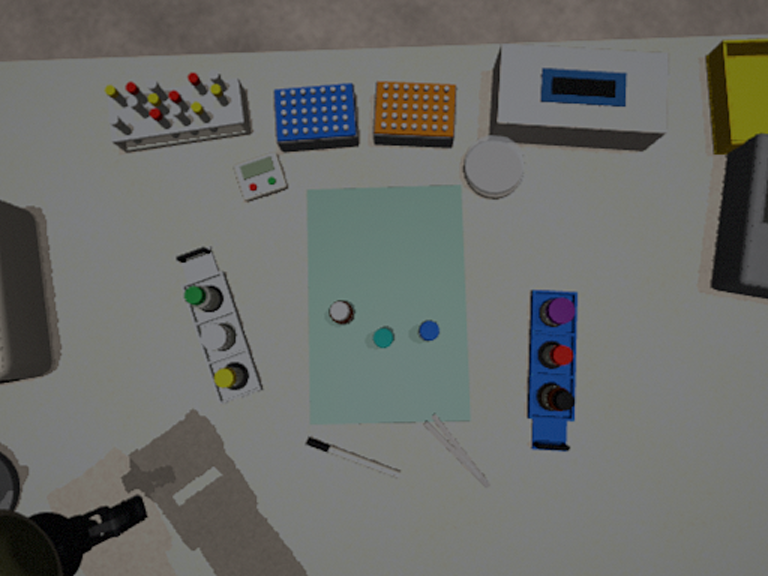

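Both pictures show all five standing upright in their named compartments, within about 2.5 mm of centre and at the right heights. The white jar, white-capped bottle and blue vial are unmoved, and the arm touches nothing. Handing in.

```bash
python3 -c "
from rig import ticket
print(ticket.finish_job())"
```

```text
the job is handed in; nothing more can be done
None
```

I made up both kits and handed the job in at about 48 s of the 138 s allowed; the hand-in gives no verdict.

- **Blue carrier, from the handle:** black-capped bottle, red vial, purple jar.
- **Grey carrier:** green-capped bottle by the handle and yellow vial farthest from it, on either side of the white-lidded jar.

**Last checks:**
- In the final top and side pictures, the five placed items are within about 2.5 mm of their compartment centres. Their cap heights match standing on the floor.
- The white-lidded jar, white-capped bottle and blue vial show less than 1 mm of shift, which is within measurement error.
- The gripper was open and clear of everything at the end.

No final check failed. In the first pictures, the networks gave mixed results: the best hit for the grey carrier was in fact the yellow vial, and only the second was the carrier. I took the positions from the depth pictures instead.

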